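# Tuck the yellow crate tag under the holder's arm

## Robot

A 6-joint arm with a two-finger parallel gripper is mounted at the origin on a cart in front of the work surface, level with it; the furniture and walls round the work are solid. World frame = base frame: x ahead of the robot, y to its left, z up, the work surface at z = 0. Lengths are in m, angles in rad, forces in N, time in s.
With the tool pointing down it reaches from about 0.3 to 0.85 m from the base axis. Payload 4.2 kg.
Tool frame: the origin (TCP) lies at the very end of the fingers, on their centre line; the grasp point (between the pads) lies 19 mm behind it; z points along the fingers, y is the line along which they close (so a half turn about z gives the same grasp; the last joint's range is limited). The gripper opens to 91 mm and grips with 3 to 60 N. Pads are 32 mm wide; open, the fingers measure 118 mm over their backs; the gripper's body (76 mm by 178 mm) begins 60 mm behind the grasp point.
Start: joints at [1.284, 0.32, 1.565, -0, 1.257, -0.02], TCP at [0.152, 0.555, 0.214] pointing down, gripper open.
Joint ranges: [-3.11, 3.11], [-0.84, 2.01], [0.21, 2.61], [-1.34, 4.49], [0.05, 2.63], [-2.56, 2.56]. Speed limits (rad/s): [2.57, 2.57, 3.14, 3.14, 3.14, 3.14].

## Interface

Orientations are given as a rotation vector (axis times angle).
In Python, from bench import status, cams, ticket gives the robot as it stands. The module is installed in compiled form; this text tells all that it offers.
- The arm moves only by the tool send_rows, never from a script. Its argument "deltas" is a list of rows, each an object of numbers: "wx", "wy", "wz": the turn, a rotation vector about the tool's x, y, z in rad; "dx", "dy", "dz": the shift along the tool's x, y, z in cm; "claw": the finger opening in cm, from 0 to 9.12. A call has 1 to 5 rows; each row is the pose to reach, as a shift and turn from the pose commanded when the call began, along the tool's axes at that moment; what a row does not reach only later rows make up. A row lasts 1/8 s, in which the tool goes at most 62.5 mm and 10.7 degrees, less where a joint would pass 70% of its speed; a pose out of reach is approached as far as the arm can. A call with a gripper value outside its range is refused whole. The fingers move at their own pace and stop on an object; "force" is the grip in N (left out, the last holds). Time passes only in rows, so rows that repeat a pose let the fingers close. It gives the time, the measured TCP pose, the force, the opening and the grip force at its end, in the units of the state.
- status.observe(): the state, without advancing time (a new reading comes with each control period).
- cams.camera(name): name is "scene" or "top"; returns a dict with "color" (384x512x3 uint8, red, green, blue), "fovy" (degrees; the focal length in pixels is half the picture's height over the tangent of half this angle, whatever the lens; pixels are square), "cx", "cy" (the principal point, pixels), "k1" (the pictures are not rectified: a ray, as slopes to the right and down, at radius r is drawn at 1 + k1 r^2 times it, then the intrinsics apply), "extrinsics" (4x4, takes a point from camera to world coordinates). Camera axes: x right, y down, z forward; pixel columns grow to the right and rows downward; lengths in m; the calibration is good to about 2 mm. A picture is of the moment at which its call begins. There is no depth.
- ticket.sign_off(): hands the job in; it is judged then, once.
The state is a dict: "t": time; "joint_pos": joint angles; "joint_vel": joint speeds; "joint_efforts": joint torques, N m; "eef_pos": TCP position; "tool_rot": TCP orientation; "wrist_force": force on the tool from outside, world axes, zero at the start; "torque": the same for the moment, N m; "gripper_width": finger opening in m; "grasp_force": force on a finger pad.
Only numpy, scipy, OpenCV 4.12 (cv2) and the standard library are available. Lean on these libraries where they do the work, as an engineer would, in place of code of your own. Each camera call takes 0.05 s, during which the arm holds its last target. There are 200 camera calls.

## Task

The crate of yellow-lidded jars is packed next, so its tag goes on the pile: lay the yellow crate tag squarely on top of the plain wooden tags in the tag holder, tucked under the weighted arm and pushed in to the back stop, so that the arm rests on it. Then let go; leave the blue tag where it lies.

Things in the scene. Friction and masses are not known exactly. Their poses are not given: they have to be found in the camera images.
- yellow_tag_center (a point): Yellow plywood crate tag, a flat board 120 x 40 x 12 mm, 45 g, middle painted yellow, a brass eyelet near one end; lies flat on the table at the start. This point is its centre, 6 mm above its underside; x along its length (eyelet at the -x end, at the start roughly towards the robot), y across, z up. Either end may go in first. The one to tuck in.
- blue_tag_center (a point): Blue plywood crate tag, a flat board 120 x 40 x 12 mm, 45 g, middle painted blue, a brass eyelet near one end; lies flat on the table at the start. This point is its centre, 6 mm above its underside; x along its length (eyelet at the -x end, at the start roughly towards the robot), y across, z up. Either end may go in first. To be left alone.
- pile_top (a point): Middle of the upper face of the two loose plain tags (120 x 40 x 12 mm each) piled in the fixed tag holder, 34 mm above the table; a home tag is centred on it. x points level into the holder, z up. Steel back stop at x = +62 mm, 20 mm higher; side cheeks 66 mm apart from x = 25 to 62 mm, 10 mm higher; no sides nearer. Wooden base 100 mm wide, 10 mm thick, x = -75 to 121 mm.
- weighted_arm (a joint): Steel arm, 30 mm wide, hinged behind the stop. Rad, positive = raised: 0 on two tags, about 0.16 on three. In pile_top's frame: a white roll presses down at x = 35 mm (about 1 N); from there a slippery toe slopes up to its tip at x = -23 mm, underside 24 mm over the pile; brass weight above, to z = 33 mm. A tag slid in along +x just above the pile lifts the arm by itself; it falls back by weight.
Mind the look-alikes: they are no part of the job. What is shaped like the part that bears yellow_tag_center but pink is not meant.

How it is judged:
By the outcome, as a careful person would: the job done as asked, in the order asked, and still so for the second after the job is handed in, with the robot touching nothing.
It also fails if it takes over 48 s, if anything falls off the work surface, if the arm or the gripper's body presses on something with over 40 N, if the wrist force passes 120 N, or if a joint passes its speed limit or range.

## Working session

There is one attempt and no reset: what is moved stays moved. The work goes in short steps, Python scripts to look and compute and a tool call to move; the robot and the scene stay as the last step left them, time stands still between calls to the robot, and variables do not carry over. Pictures are saved under pics/ and viewed, at most 10 in all, crops included, and the job is handed in when it is done.

Besides the shell and the picture viewer there is one more tool, called after "Emit:" as name([rows], argument=value, ...), one row to a line, values as JSON. send_rows: Moves the arm, as the interface text tells. Its arguments: {"type":"object","properties":{"deltas":{"type":"array"},"force":{"type":"number"}},"required":["deltas"]}

```bash
mkdir -p pics
cat > h.py <<'E'
import numpy as np, cv2
from bench import status, cams, ticket
def get(n):
    c=cams.camera(n); return c
def ray(c,u,v):
    f=c["color"].shape[0]/2/np.tan(np.radians(c["fovy"])/2)
    d=np.array([(u-c["cx"])/f,(v-c["cy"])/f]); s=d.copy()
    for _ in range(30): s=d/(1+c["k1"]*(s@s))
    E=np.array(c["extrinsics"]); return E[:3,3],E[:3,:3]@np.array([s[0],s[1],1])
def plane(c,u,v,z):
    o,d=ray(c,u,v); return o+d*(z-o[2])/d[2]
def proj(c,p):
    f=c["color"].shape[0]/2/np.tan(np.radians(c["fovy"])/2)
    E=np.array(c["extrinsics"]); q=E[:3,:3].T@(np.array(p)-E[:3,3]); s=q[:2]/q[2]; s=s*(1+c["k1"]*(s@s))
    return s*f+[c["cx"],c["cy"]]
def save(c,n,box=None,k=1):
    im=cv2.cvtColor(c["color"],cv2.COLOR_RGB2BGR)
    if box: u0,v0,u1,v1=box; im=im[v0:v1,u0:u1]
    cv2.imwrite("pics/"+n,cv2.resize(im,None,fx=k,fy=k,interpolation=cv2.INTER_CUBIC))
E
python3 - <<'E'
from h import *
s=status.observe();print(s)
for n in("scene","top"):
    c=get(n);save(c,n+"0.png",None,1.5);print(n,c["fovy"],c["k1"],np.round(c["extrinsics"],3).tolist())
E
```

```text
{'t': 0.0, 'joint_pos': array([ 1.28399460e+00,  3.20279893e-01,  1.56566764e+00,  7.80271498e-06,
        1.25738859e+00, -1.99939771e-02]), 'joint_vel': array([ 0.00071607,  0.00074257, -0.0002613 , -0.0003478 , -0.00026389,
        0.00111167]), 'joint_efforts': array([-1.30983532e-03, -4.12462521e+01, -2.31973922e+01,  7.27866800e-02,
        4.56748833e-02, -1.23297837e-04]), 'eef_pos': array([0.15145258, 0.55417639, 0.2131316 ]), 'tool_rot': array([-4.17825835e-01, -3.11340631e+00,  2.70445369e-03]), 'wrist_force': array([-1.28550979,  0.01123721, -0.8356921 ]), 'torque': array([-0.01737177,  0.0269489 ,  0.01707663]), 'grasp_force': 0.0, 'gripper_width': 0.0914884687235249}
scene 56.07542522014611 -0.02463720154329188 [[-0.801, -0.383, 0.461, 0.167], [-0.599, 0.487, -0.635, 0.469], [0.019, -0.785, -0.62, 0.609], [0.0, 0.0, 0.0, 1.0]]
top 57.06934476251772 -0.06160630036275796 [[0.014, -0.991, 0.135, 0.468], [-1.0, -0.012, 0.018, -0.065], [-0.016, -0.136, -0.991, 0.913], [0.0, 0.0, 0.0, 1.0]]
```

View pics/scene0.png

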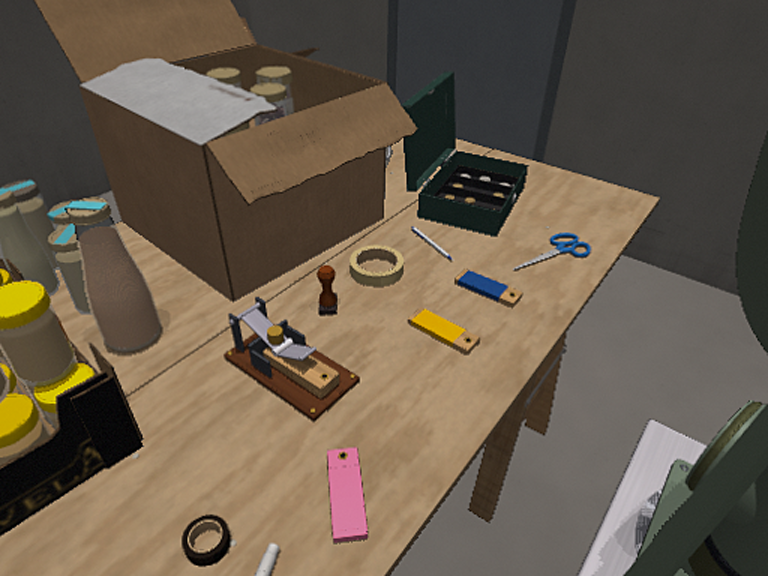

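View pics/top0.png

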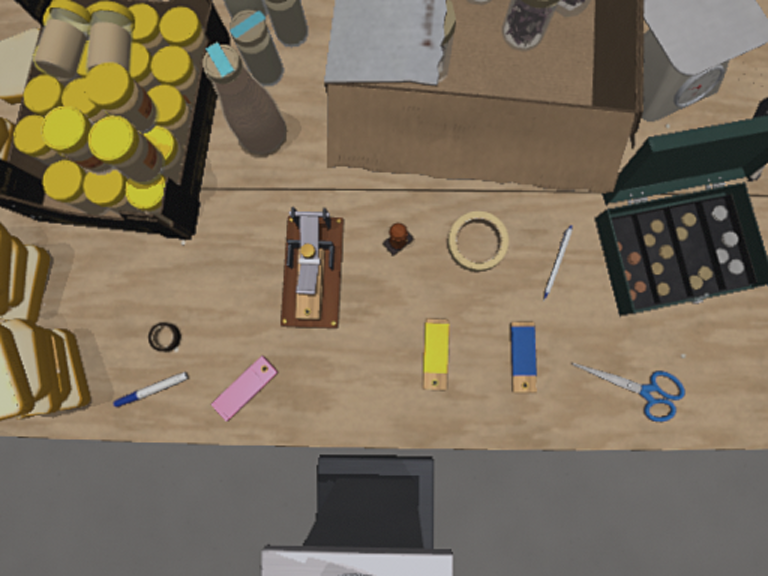

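The top view (1.5x) shows the yellow tag at (436,355), the blue tag at (524,356), the pink look-alike at (245,388), the holder at (311,270) and jar lids at the upper left. By the description I want the flat yellow board at top-native (291,237). I'll check it in a crop and measure the holder.

Run:
```python
from h import *
t=get("top");s=get("scene")
a=cv2.resize(t["color"][205:268,262:320],None,fx=6,fy=6,interpolation=cv2.INTER_CUBIC)
b=cv2.resize(t["color"][130:225,180:238],None,fx=6,fy=6,interpolation=cv2.INTER_CUBIC)
o=np.zeros((570,700,3),np.uint8);o[:378,:348]=a;o[:570,350:698]=b
cv2.imwrite("pics/crop1.png",o[...,::-1])
save(s,"crop2.png",(145,190,245,285),6)
for n,c in(("top",t),("scene",s)):
    h=cv2.cvtColor(c["color"],cv2.COLOR_RGB2HSV)
    for nm,lo,hi in(("y",(20,180,120),(32,255,255)),("b",(100,150,60),(125,255,255))):
        m=cv2.inRange(h,lo,hi);cs,_=cv2.findContours(m,cv2.RETR_EXTERNAL,cv2.CHAIN_APPROX_NONE)
        for k in cs:
            if cv2.contourArea(k)>150:
                p=np.array([plane(c,u,v,.012)[:2] for u,v in k[:,0]+0.0],np.float32)
                r=cv2.minAreaRect(p);x,y=k[:,0].mean(0)
                if 0.2<r[0][0]<.7 and abs(r[0][1])<.5 and max(r[1])<.15:print(n,nm,(x.round(),y.round()),np.round(r[0],4),np.round(r[1],4),round(r[2],2))
```

```text
top b (np.float64(349.0), np.float64(234.0)) [ 0.4862 -0.2769] [0.0782 0.0379] 0.64
scene y (np.float64(292.0), np.float64(217.0)) [ 0.4892 -0.1263] [0.0403 0.0831] 87.37
scene b (np.float64(321.0), np.float64(189.0)) [ 0.4857 -0.2734] [0.08   0.0389] 1.48
scene b (np.float64(380.0), np.float64(163.0)) [ 0.4073 -0.4994] [0.0654 0.085 ] 61.38
```

View pics/crop1.png

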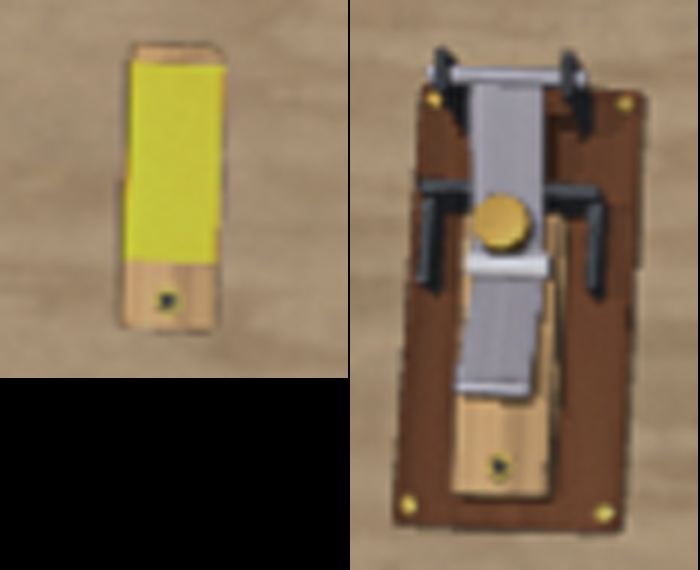

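View pics/crop2.png

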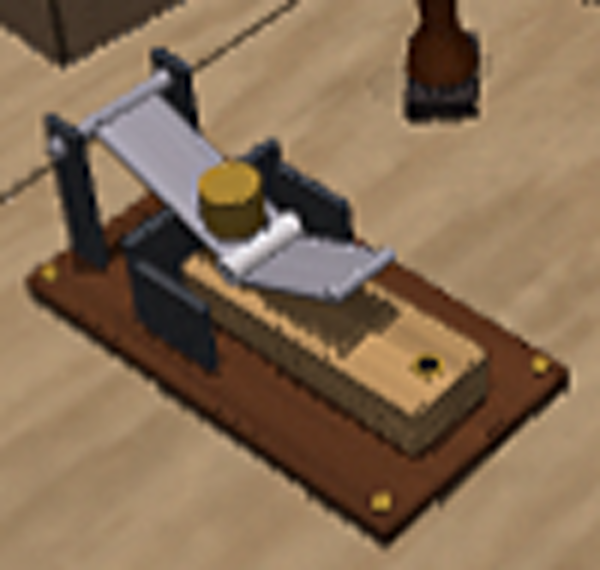

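The left crop confirms the flat yellow board, with its eyelet at the near end (168,300). The right crop shows the holder opening toward the robot: base corners at (421,85), (645,93), (621,531), (394,522) and the pile's front edge at (452..548,493). The scene crop gives the base corners a second time.

Run:
```python
from h import *
t=get("top");s=get("scene")
T=lambda pts,ox,oy,z,c:np.array([plane(c,ox+x/6-.4,oy+y/6-.4,z)[:2] for x,y in pts])
A=T([(122,329),(213,331),(226,66),(133,64),(168,300)],262,205,.012,t);print("tag",A.round(4).tolist())
def hold(q):
    q=q-0; fl,fr,nr,nl=q
    d=(fl+fr)/2-(nl+nr)/2; L=np.linalg.norm(d);d/=L
    print("hold yaw",np.arctan2(d[1],d[0]).round(4),"L",L.round(4),"W",np.linalg.norm(fl-fr).round(4),np.linalg.norm(nl-nr).round(4),"pile_top",(q.mean(0)-d*.023).round(4)); return d
hold(T([(71,85),(295,93),(271,531),(44,522)],180,130,.010,t))
hold(T([(25,283),(285,60),(568,375),(385,535)],145,190,.010,s)) # far-right hidden approx
# scene near corners
print("scene nearL,nearR,farL", T([(385,535),(568,375),(25,283)],145,190,.010,s).round(4).tolist())
print("top corners",T([(71,85),(295,93),(271,531),(44,522)],180,130,.010,t).round(4).tolist())
print("pile front top", T([(102,493),(198,495)],180,130,.034,t).round(4).tolist())
print("pile front scene", T([(415,415),(488,352)],145,190,.034,s).round(4).tolist(), "eye",T([(148,466)],180,130,.034,t).round(4),T([(428,363)],145,190,.034,s).round(4))
h=cv2.cvtColor(t["color"],cv2.COLOR_RGB2HSV)
print(h[230,291],h[250,291])
m=cv2.inRange(h,(22,150,120),(35,255,255));m[:200]=0
k=max(cv2.findContours(m,0,1)[0],key=cv2.contourArea)
p=np.array([plane(t,u,v,.012)[:2] for u,v in k[:,0]+0.],np.float32);print(cv2.minAreaRect(p),k[:,0].mean(0))
```

```text
tag [[0.4192, -0.1083], [0.4188, -0.1463], [0.53, -0.1517], [0.5303, -0.1122], [0.4314, -0.1275]]
hold yaw -0.023 L 0.1925 W 0.0992 0.0977 pile_top [0.5956 0.0857]
hold yaw -0.1759 L 0.2061 W 0.1605 0.0961 pile_top [0.5983 0.0786]
scene nearL,nearR,farL [[0.5211, 0.1407], [0.5179, 0.0446], [0.7135, 0.1363]]
top corners [[0.7162, 0.1326], [0.7134, 0.0334], [0.5211, 0.0386], [0.5235, 0.1363]]
pile front top [[0.5345, 0.107], [0.5343, 0.0667]]
pile front scene [[0.5342, 0.1089], [0.5335, 0.0706]] eye [[0.5461 0.0881]] [[0.547  0.0878]]
[ 29 178 196] [ 15 102 172]
((0.4893852174282074, -0.12879428267478943), (0.040305834263563156, 0.08265592902898788), 87.63141632080078) [290.19354839 231.69892473]
```

```bash
cat >> h.py <<'E'
from scipy.spatial.transform import Rotation as Ro
def delta(pos,yaw):
    """tool down, tool x along -(cos yaw, sin yaw)"""
    s=status.observe();R=Ro.from_rotvec(s["tool_rot"])
    c,n=np.cos(yaw),np.sin(yaw)
    Rt=Ro.from_matrix(np.array([[-c,-n,0],[-n,c,0],[0,0,-1.]]).T) if 0 else Ro.from_matrix(np.column_stack([[-c,-n,0],[-n,c,0],[0,0,-1]]))
    d=R.inv().apply(np.array(pos)-s["eef_pos"])*100; w=(R.inv()*Rt).as_rotvec()
    print("d cm",d.round(2),"w",w.round(4),"rows",np.ceil(max(np.linalg.norm(d)/6.25,np.degrees(np.linalg.norm(w))/10.7)))
E
python3 - <<'E'
from h import *
delta([.444,-.126,.10],-.043)
E
```

```text
d cm [-46.15 -57.93  11.4 ] w [-5.000e-04 -1.000e-04 -2.238e-01] rows 12.0
```

Emit:
send_rows([
  {"dx":-3,"dy":-3.8,"dz":0,"wz":-0.04,"claw":7},
  {"dx":-6.8,"dy":-8.5,"dz":0.5,"wz":-0.09,"claw":7},
  {"dx":-10.6,"dy":-13.3,"dz":1,"wz":-0.13,"claw":7},
  {"dx":-14.4,"dy":-18.1,"dz":1.5,"wz":-0.18,"claw":7},
  {"dx":-18.2,"dy":-22.8,"dz":2,"wz":-0.22,"claw":7},
])

```text
invalid input
```

Run:
```python
from h import *
delta([.444,-.126,.10],-.043)
```

```text
d cm [-46.15 -57.93  11.4 ] w [-5.000e-04 -1.000e-04 -2.238e-01] rows 12.0
```

Emit:
send_rows([
  {"wx":0,"wy":0,"wz":-0.04,"dx":-3,"dy":-3.8,"dz":0,"claw":7},
  {"wx":0,"wy":0,"wz":-0.09,"dx":-6.8,"dy":-8.5,"dz":0.5,"claw":7},
  {"wx":0,"wy":0,"wz":-0.13,"dx":-10.6,"dy":-13.3,"dz":1,"claw":7},
  {"wx":0,"wy":0,"wz":-0.18,"dx":-14.4,"dy":-18.1,"dz":1.5,"claw":7},
  {"wx":0,"wy":0,"wz":-0.22,"dx":-18.2,"dy":-22.8,"dz":2,"claw":7},
], force=25)

```text
t: 0.92
eef_pos: [0.2675, 0.285, 0.194]
tool_rot: [0.07, 3.14, 0.001]
wrist_force: [1.0, 0.3, 0.4]
gripper_width: 0.0698
grasp_force: 0.0
```

Run:
```python
from h import *
delta([.444,-.126,.10],-.043)
```

```text
d cm [-19.46 -40.28   9.39] w [ 0.0006  0.0009 -0.0016] rows 8.0
```

Emit:
send_rows([
  {"wx":0,"wy":0,"wz":0,"dx":-2.5,"dy":-5.2,"dz":0,"claw":7},
  {"wx":0,"wy":0,"wz":0,"dx":-5,"dy":-10.4,"dz":1,"claw":7},
  {"wx":0,"wy":0,"wz":0,"dx":-7.5,"dy":-15.6,"dz":2,"claw":7},
  {"wx":0,"wy":0,"wz":0,"dx":-10,"dy":-20.8,"dz":3,"claw":7},
  {"wx":0,"wy":0,"wz":0,"dx":-12.5,"dy":-26,"dz":4,"claw":7},
])

```text
t: 1.55
eef_pos: [0.3804, 0.0194, 0.154]
tool_rot: [0.074, 3.139, 0.001]
wrist_force: [0.8, 1.0, -1.0]
gripper_width: 0.0701
grasp_force: 0.0
```

Emit:
send_rows([
  {"wx":0,"wy":0,"wz":0,"dx":-2.4,"dy":-5,"dz":1.5,"claw":7},
  {"wx":0,"wy":0,"wz":0,"dx":-4.8,"dy":-10,"dz":3.5,"claw":7},
  {"wx":0,"wy":0,"wz":0,"dx":-6.9,"dy":-14.3,"dz":5.4,"claw":7},
  {"wx":0,"wy":0,"wz":0,"dx":-6.9,"dy":-14.3,"dz":5.4,"claw":7},
])

```text
t: 2.05
eef_pos: [0.4424, -0.1272, 0.0987]
tool_rot: [-0.08, -3.139, -0.0]
wrist_force: [-1.0, 0.1, 0.0]
gripper_width: 0.0701
grasp_force: 0.0
```

Run:
```python
from h import *
delta([.444,-.126,.0025],-.043); print(status.observe()["eef_pos"])
c=get("scene");save(c,"a.png",(200,130,400,280),3)
```

```text
d cm [-0.17  0.12  9.62] w [ 0.0003 -0.0017 -0.0079] rows 2.0
[ 0.44241194 -0.12719144  0.09865491]
```

View pics/a.png

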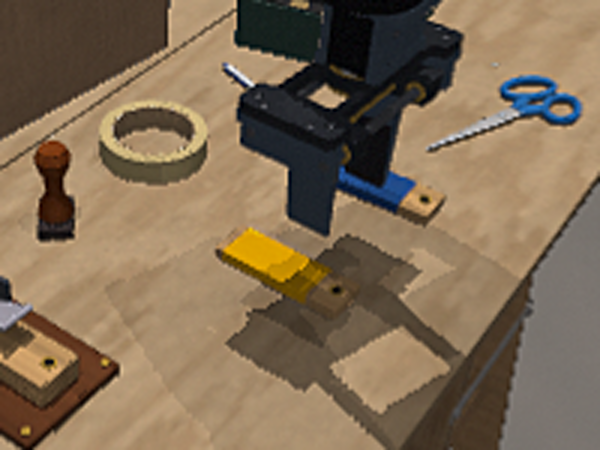

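The gripper is over the eyelet end of the yellow tag, at about (330,290) in the crop, and clear of the blue tag. Going down.

Emit:
send_rows([
  {"wx":0,"wy":0,"wz":-0.008,"dx":-0.1,"dy":0.1,"dz":4.5,"claw":7},
  {"wx":0,"wy":0,"wz":-0.008,"dx":-0.15,"dy":0.1,"dz":8,"claw":7},
  {"wx":0,"wy":0,"wz":-0.008,"dx":-0.15,"dy":0.1,"dz":9.5,"claw":7},
  {"wx":0,"wy":0,"wz":-0.008,"dx":-0.15,"dy":0.1,"dz":9.5,"claw":7},
])

```text
t: 2.6
eef_pos: [0.4425, -0.1226, 0.0047]
tool_rot: [-0.059, -3.139, -0.001]
wrist_force: [0.1, -0.0, -0.5]
gripper_width: 0.07
grasp_force: 0.0
```

Run:
```python
from h import *
delta([.444,-.126,.003],-.043)
```

```text
d cm [-0.16 -0.34  0.16] w [ 0.0008 -0.0022  0.0056] rows 1.0
```

Emit:
send_rows([
  {"wx":0,"wy":0,"wz":0.005,"dx":-0.15,"dy":-0.35,"dz":0.2,"claw":7},
  {"wx":0,"wy":0,"wz":0.005,"dx":-0.15,"dy":-0.35,"dz":0.2,"claw":5},
  {"wx":0,"wy":0,"wz":0.005,"dx":-0.15,"dy":-0.35,"dz":0.2,"claw":3},
  {"wx":0,"wy":0,"wz":0.005,"dx":-0.15,"dy":-0.35,"dz":0.2,"claw":3},
  {"wx":0,"wy":0,"wz":0.005,"dx":-0.15,"dy":-0.35,"dz":0.2,"claw":3},
], force=25)

```text
t: 3.22
eef_pos: [0.445, -0.1275, 0.0032]
tool_rot: [0.069, 3.141, 0.0]
wrist_force: [-0.5, 0.4, 2.3]
gripper_width: 0.0399
grasp_force: 25.0
```

Emit:
send_rows([
  {"wx":0,"wy":0,"wz":0,"dx":0,"dy":0,"dz":-2,"claw":3},
  {"wx":0,"wy":0,"wz":0,"dx":0,"dy":0,"dz":-5,"claw":3},
  {"wx":0,"wy":0,"wz":0,"dx":0,"dy":0,"dz":-8,"claw":3},
  {"wx":0,"wy":0,"wz":0,"dx":0,"dy":0,"dz":-8,"claw":3},
])

```text
t: 3.72
eef_pos: [0.4464, -0.128, 0.0847]
tool_rot: [0.069, 3.136, -0.002]
wrist_force: [-0.7, -0.3, -0.3]
gripper_width: 0.0396
grasp_force: 25.0
```

Run:
```python
from h import *
a=-.023;d=np.array([np.cos(a),np.sin(a)]);P=np.array([.595,.0873])
q=P+d*(-.120-.034);print(q)
delta([*q,.085],a)
```

```text
[0.44104073 0.09084169]
d cm [ 1.49 21.84 -0.06] w [-0.0012  0.0047 -0.0208] rows 4.0
```

Emit:
send_rows([
  {"wx":0,"wy":0,"wz":0,"dx":0.4,"dy":5.5,"dz":0,"claw":3},
  {"wx":0,"wy":0,"wz":-0.01,"dx":0.8,"dy":11,"dz":0,"claw":3},
  {"wx":0,"wy":0,"wz":-0.02,"dx":1.2,"dy":16.5,"dz":0,"claw":3},
  {"wx":0,"wy":0.004,"wz":-0.02,"dx":1.5,"dy":21.8,"dz":0,"claw":3},
  {"wx":0,"wy":0.004,"wz":-0.02,"dx":1.5,"dy":21.8,"dz":0,"claw":3},
])

```text
t: 4.35
eef_pos: [0.4386, 0.0936, 0.0818]
tool_rot: [-0.029, -3.136, -0.0]
wrist_force: [-0.2, -0.5, -1.0]
gripper_width: 0.0398
grasp_force: 25.0
```

Emit:
send_rows([
  {"wx":0,"wy":0,"wz":0,"dx":0,"dy":0,"dz":0,"claw":3},
])

```text
t: 4.47
eef_pos: [0.4387, 0.0905, 0.082]
tool_rot: [-0.036, -3.135, 0.001]
wrist_force: [0.1, 0.1, -0.9]
gripper_width: 0.0397
grasp_force: 25.0
```

```bash
cat > meas.py <<'E'
from h import *
import sys
def yel(n,z,pic=None,box=None):
    c=get(n);h=cv2.cvtColor(c["color"],cv2.COLOR_RGB2HSV)
    m=cv2.inRange(h,(20,150,60),(35,255,255))
    out=[]
    for k in cv2.findContours(m,0,1)[0]:
        if cv2.contourArea(k)<60: continue
        p=np.array([plane(c,u,v,z)[:2] for u,v in k[:,0]+0.],np.float32);r=cv2.minAreaRect(p)
        if r[0][0]<.72 and r[0][1]<.2 and max(r[1])<.15: print(n,k[:,0].mean(0).round(),np.round(r[0],4),np.round(r[1],4),round(r[2],2),"x max/min",p[:,0].max(),p[:,0].min())
    if pic: save(c,pic,box,4)
E
python3 - <<'E'
from meas import *
z=status.observe()["eef_pos"][2]-.003+.012
yel("scene",z,"b.png",(140,160,340,300));yel("top",z)
print(status.observe()["eef_pos"],status.observe()["tool_rot"])
a=-.023;d=np.array([np.cos(a),np.sin(a)]);P=np.array([.595,.0873])
delta([*(P+d*-.154),.044],a)
E
```

```text
scene [183. 223.] [0.6148 0.1093] [0.0207 0.035 ] 53.85 x max/min 0.6311924 0.59905416
top [201. 223.] [0.5011 0.0881] [0.0424 0.046 ] 87.42 x max/min 0.5248583 0.47844753
[0.43907065 0.0898059  0.0824106 ] [-3.96654198e-02 -3.13613401e+00  5.12362529e-04]
d cm [-0.21  0.11  3.84] w [-0.0004 -0.0052 -0.0023] rows 1.0
```

View pics/b.png

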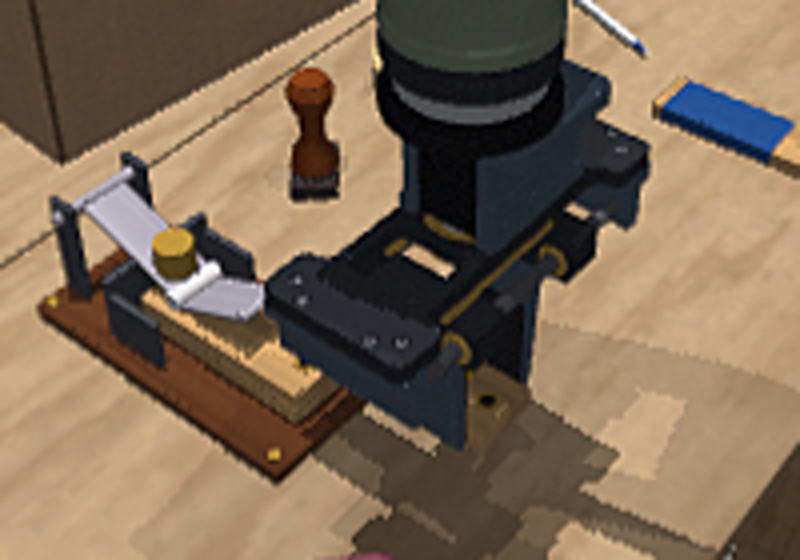

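The scene view shows the tag held with its eyelet end at (485,400), and the holder's arm and pile at (200,290) in line with it. The top view's tag line matches the holder centreline to within 0.5 mm. Lowering to insertion height.

Emit:
send_rows([
  {"wx":0,"wy":-0.005,"wz":0,"dx":-0.2,"dy":0.1,"dz":2.5,"claw":3},
  {"wx":0,"wy":-0.005,"wz":0,"dx":-0.2,"dy":0.1,"dz":3.9,"claw":3},
  {"wx":0,"wy":-0.005,"wz":0,"dx":-0.2,"dy":0.1,"dz":4.0,"claw":3},
  {"wx":0,"wy":-0.005,"wz":0,"dx":-0.2,"dy":0.1,"dz":4.0,"claw":3},
])

```text
t: 5.08
eef_pos: [0.4417, 0.0912, 0.0432]
tool_rot: [0.04, 3.14, 0.0]
wrist_force: [-0.5, -0.1, 0.3]
gripper_width: 0.0398
grasp_force: 25.0
```

Run:
```python
from h import *
print(status.observe()["eef_pos"])
a=-.023;d=np.array([np.cos(a),np.sin(a)]);P=np.array([.595,.0873])
delta([*(P+d*(-.035-.05)),.041],a)
```

```text
[0.44171254 0.09118909 0.04323836]
d cm [-6.83 -0.02  0.23] w [ 0.0002  0.0015 -0.0023] rows 2.0
```

Emit:
send_rows([
  {"wx":0,"wy":0,"wz":0,"dx":-1.5,"dy":0,"dz":0.2,"claw":3},
  {"wx":0,"wy":0,"wz":0,"dx":-3,"dy":0,"dz":0.2,"claw":3},
  {"wx":0,"wy":0,"wz":0,"dx":-4.5,"dy":0,"dz":0.2,"claw":3},
  {"wx":0,"wy":0,"wz":0,"dx":-6,"dy":0,"dz":0.2,"claw":3},
  {"wx":0,"wy":0,"wz":0,"dx":-6.8,"dy":0,"dz":0.2,"claw":3},
])

```text
t: 5.7
eef_pos: [0.5097, 0.0902, 0.0406]
tool_rot: [-0.038, -3.141, 0.0]
wrist_force: [-1.8, -0.4, -1.5]
gripper_width: 0.04
grasp_force: 25.0
```

Run:
```python
from h import *
s=status.observe();print(s["eef_pos"],s["wrist_force"])
a=-.023;d=np.array([np.cos(a),np.sin(a)]);P=np.array([.595,.0873])
delta([*(P+d*(-.035+.0)),.040],a)
c=get("scene");save(c,"c.png",(140,160,340,300),4)
```

```text
[0.50971069 0.09022029 0.04058593] [-1.76983539 -0.4199512  -1.54073276]
d cm [-5.03 -0.09  0.06] w [-0.0001 -0.0006 -0.001 ] rows 1.0
```

View pics/c.png

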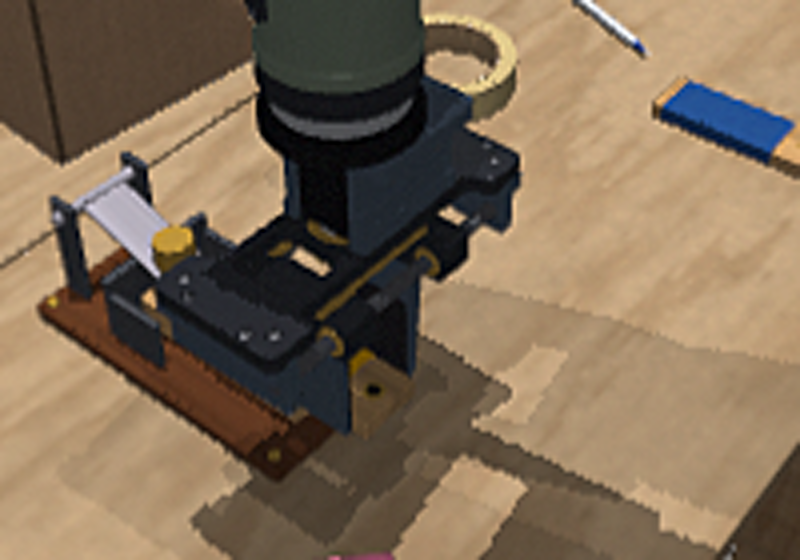

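The tag is level over the pile and entering under the toe, with its eyelet end visible at (375,390) and the arm still resting. Sliding on.

Emit:
send_rows([
  {"wx":0,"wy":0,"wz":0,"dx":-1.0,"dy":-0.05,"dz":0.05,"claw":3},
  {"wx":0,"wy":0,"wz":0,"dx":-2,"dy":-0.1,"dz":0.1,"claw":3},
  {"wx":0,"wy":0,"wz":0,"dx":-3,"dy":-0.1,"dz":0.15,"claw":3},
  {"wx":0,"wy":0,"wz":0,"dx":-4,"dy":-0.1,"dz":0.2,"claw":3},
  {"wx":0,"wy":0,"wz":0,"dx":-4.5,"dy":-0.1,"dz":0.25,"claw":3},
])

```text
t: 6.38
eef_pos: [0.5555, 0.0883, 0.0387]
tool_rot: [0.037, 3.139, 0.0]
wrist_force: [-0.8, -0.1, -1.7]
gripper_width: 0.0394
grasp_force: 25.0
```

Emit:
send_rows([
  {"wx":0,"wy":0,"wz":0,"dx":-0.2,"dy":0,"dz":0,"claw":3},
  {"wx":0,"wy":0,"wz":0,"dx":-0.4,"dy":0,"dz":0.05,"claw":3},
])

```text
t: 6.62
eef_pos: [0.5582, 0.0881, 0.038]
tool_rot: [0.037, 3.141, 0.0]
wrist_force: [-0.2, 0.5, -2.2]
gripper_width: 0.0396
grasp_force: 25.0
```

Run:
```python
from meas import *
s=status.observe();print(s["eef_pos"],s["wrist_force"])
a=-.023;d=np.array([np.cos(a),np.sin(a)]);P=np.array([.595,.0873])
delta([*(P+d*(-.035+.002)),.037],a)
```

```text
[0.55815003 0.08812529 0.03802305] [-0.16610264  0.48185551 -2.21102485]
d cm [-0.39  0.    0.1 ] w [ 0.0001  0.0007 -0.0007] rows 1.0
```

Now pushing in small steps and watching for the stop.

Emit:
send_rows([
  {"wx":0,"wy":0,"wz":0,"dx":-0.15,"dy":0,"dz":0.05,"claw":3},
  {"wx":0,"wy":0,"wz":0,"dx":-0.3,"dy":0,"dz":0.05,"claw":3},
  {"wx":0,"wy":0,"wz":0,"dx":-0.4,"dy":0,"dz":0.05,"claw":3},
])

```text
t: 7.0
eef_pos: [0.5623, 0.088, 0.0376]
tool_rot: [0.037, 3.14, 0.0]
wrist_force: [0.8, -0.6, -1.9]
gripper_width: 0.0399
grasp_force: 25.0
```

Emit:
send_rows([
  {"wx":0,"wy":0,"wz":0,"dx":-0.1,"dy":0,"dz":0,"claw":3},
  {"wx":0,"wy":0,"wz":0,"dx":-0.2,"dy":0,"dz":0,"claw":3},
])

```text
t: 7.25
eef_pos: [0.5639, 0.088, 0.0375]
tool_rot: [-0.037, -3.141, -0.0]
wrist_force: [-2.4, 0.8, -0.5]
gripper_width: 0.0398
grasp_force: 25.0
```

Emit:
send_rows([
  {"wx":0,"wy":0,"wz":0,"dx":-0.1,"dy":0,"dz":0,"claw":3},
  {"wx":0,"wy":0,"wz":0,"dx":-0.1,"dy":0,"dz":0,"claw":3},
])

```text
t: 7.5
eef_pos: [0.5639, 0.088, 0.0374]
tool_rot: [-0.038, -3.139, -0.0]
wrist_force: [-4.5, 1.1, 0.6]
gripper_width: 0.0393
grasp_force: 25.0
```

Emit:
send_rows([
  {"wx":0,"wy":0,"wz":0,"dx":-0.1,"dy":0,"dz":0,"claw":3},
  {"wx":0,"wy":0,"wz":0,"dx":-0.1,"dy":0,"dz":0,"claw":3},
])

```text
t: 7.75
eef_pos: [0.5639, 0.088, 0.0373]
tool_rot: [-0.038, -3.137, -0.0]
wrist_force: [-6.6, 0.8, 3.2]
gripper_width: 0.0397
grasp_force: 25.0
```

The tag is at the stop: x has stayed at 0.5639 while the force rose. Relaxing the push slightly, then opening.

Emit:
send_rows([
  {"wx":0,"wy":0,"wz":0,"dx":0.2,"dy":0,"dz":0,"claw":3},
  {"wx":0,"wy":0,"wz":0,"dx":0.2,"dy":0,"dz":0,"claw":4.5},
  {"wx":0,"wy":0,"wz":0,"dx":0.2,"dy":0,"dz":0,"claw":6},
  {"wx":0,"wy":0,"wz":0,"dx":0.2,"dy":0,"dz":0,"claw":6.5},
  {"wx":0,"wy":0,"wz":0,"dx":0.2,"dy":0,"dz":0,"claw":6.5},
])

```text
t: 8.38
eef_pos: [0.5646, 0.088, 0.0377]
tool_rot: [0.037, 3.14, 0.0]
wrist_force: [-0.6, -0.5, 0.6]
gripper_width: 0.0649
grasp_force: 0.0
```

Emit:
send_rows([
  {"wx":0,"wy":0,"wz":0,"dx":2,"dy":0,"dz":-0.3,"claw":6.5},
  {"wx":0,"wy":0,"wz":0,"dx":6,"dy":0,"dz":-1,"claw":6.5},
  {"wx":0,"wy":0,"wz":0,"dx":11,"dy":0,"dz":-4,"claw":6.5},
  {"wx":0,"wy":0,"wz":0,"dx":15,"dy":0,"dz":-8,"claw":6.5},
  {"wx":0,"wy":0,"wz":0,"dx":15,"dy":0,"dz":-8,"claw":6.5},
])

```text
t: 9.0
eef_pos: [0.4136, 0.0918, 0.1198]
tool_rot: [0.036, 3.135, 0.002]
wrist_force: [0.5, 0.8, 0.5]
gripper_width: 0.065
grasp_force: 0.0
```

Emit:
send_rows([
  {"wx":0,"wy":0,"wz":0,"dx":2,"dy":-5,"dz":-2,"claw":6.5},
  {"wx":0,"wy":0,"wz":0,"dx":4,"dy":-10,"dz":-4,"claw":6.5},
  {"wx":0,"wy":0,"wz":0,"dx":4,"dy":-15,"dz":-5,"claw":6.5},
  {"wx":0,"wy":0,"wz":0,"dx":4,"dy":-15,"dz":-5,"claw":6.5},
])

```text
t: 9.5
eef_pos: [0.372, -0.0604, 0.1677]
tool_rot: [0.047, 3.138, -0.001]
wrist_force: [-0.4, -0.2, -0.2]
gripper_width: 0.065
grasp_force: 0.0
```

Run:
```python
from meas import *
yel("top",.046);t=get("top");s=get("scene")
b=cv2.resize(t["color"][130:225,180:238],None,fx=6,fy=6,interpolation=cv2.INTER_CUBIC)
a=cv2.resize(s["color"][190:285,160:235],None,fx=6,fy=6,interpolation=cv2.INTER_CUBIC)
cv2.imwrite("pics/d.png",np.hstack([b,a])[...,::-1])
```

```text
top [209. 187.] [0.6084 0.0851] [0.0408 0.0839] 86.16 x max/min 0.6492455 0.56582755
```

View pics/d.png

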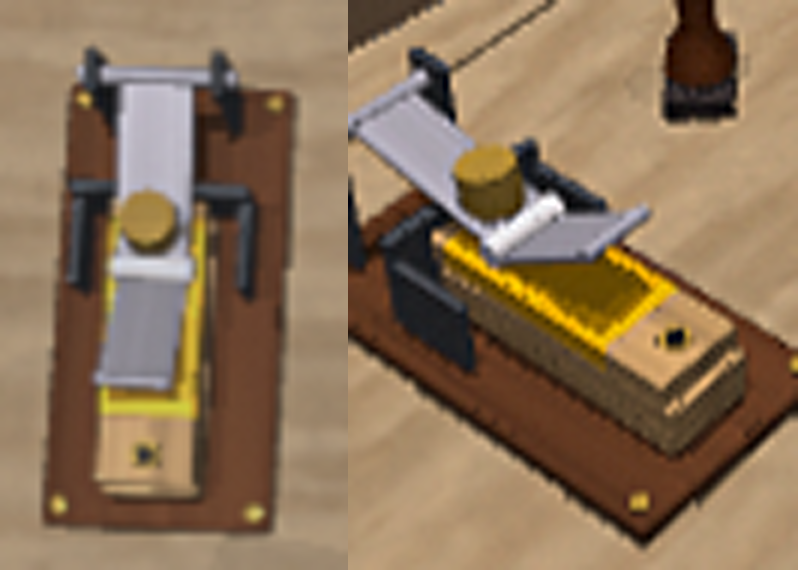

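The tag lies square on the pile with the white roll resting on it (150,265 left; 525,225 right). Its eyelet end is about 2 mm inside the pile's front edge, so it is at the back stop, and the robot is clear.

```bash
python3 -c "
from bench import ticket
print(ticket.sign_off())"
```

```text
the job is handed in; nothing more can be done
None
```

The yellow tag lies squarely on the pile against the back stop with the weighted arm's roll resting on it; I let go, left the blue tag untouched, and handed the job in after about 10 s of robot time (the verdict wasn't shown).

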